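Shut and lock the incubator lid with its quarter-turn fastener

TASK

The lid of the small bench incubator has been left ajar: with the fingertips alone, without gripping or lifting anything, push the lid down until it is fully shut. Then set a fingertip in the slot of the big round fastener on the lid and turn it clockwise (seen from above) as far as it will go, so that the lid is locked, and take the hand away. Leave the dish, bottle, beaker and slides standing round it alone.

Things in the scene. Friction and masses are not known exactly. Their poses are not given: they have to be found in the camera images.
- incubator: White bench incubator, an open-topped case 200 (x) x 220 (y) mm and 81 mm high, fixed to the worktop. Origin: centre of its underside, on the worktop; its front with a black control panel faces its own -x, z is up. The grey lid is hinged along its rear (+x) top edge, and two culture dishes lie inside.
- lid (a joint): Lid angle (rad): 0 fully shut (stop), grows as it opens. Starts 0.2 to 0.5. Hinge line along the incubator's y at its x = +100, z = 81 mm. Grey lid 10 mm thick, 200 mm from hinge to front edge, 220 mm wide; top at z = 91 mm when shut. Stiff hinge: stays at any angle, takes 2 to 4 N at the front to push down, stays shut.
- press_left (a point): Centre of the black rubber press pad (30 x 34 mm) on the lid's top at its front left corner (incubator +y side): 180 mm from the hinge line, 85 mm to the left of the lid's middle. Moves with the lid. A good place to push the lid down.
- press_right (a point): The same pad at the front right corner (incubator -y side).
- fastener (a joint): Turn of the fastener (rad): 0 unlocked (stop), grows CLOCKWISE seen from above, 1.571 locked (stop). Starts 0 to 0.35. Friction 0.1 N m (4 N at 25 mm from the axis); stays where left. A cam tongue below the lid, under the white dot's side, passes beneath a keeper inside the front wall; if turned with the lid up it keeps the lid from shutting.
- dial: The fastener's black dial, 100 mm diameter, on the lid's middle line, axis 145 mm from the hinge line. Origin on the axis at the lid's top surface, z = axis, up when shut. Its top is 18 mm above the lid (z = 109 mm shut). One closed-ended slot, 80 long x 34 wide x 14 mm deep, steel floor 4 mm above the lid, runs along its own y through the axis; a white dot marks the -y end.
- fastener_axis (a point): Point on the fastener's axis at the height of the dial's top. At 0 the white dot points to the incubator's -y (red mark on the lid), the slot lying across the incubator; when locked the dot points to the incubator's front (-x) and the slot's other end to a green mark.
- slot_mark_end (a point): Point inside the slot, 27 mm from the axis towards the white dot, at the height of the dial's top (slot ends 40 mm from the axis).
- slot_far_end (a point): Point inside the slot, 27 mm from the axis on the side away from the white dot, at the height of the dial's top.
- culture_dish: Loose covered culture dish, 90 mm diameter, 17 mm high, origin at the centre of its underside. Leave alone.
- amber_bottle: Loose amber bottle with black cap, 45 mm diameter, 90 mm high, origin under its centre. Leave alone.
- beaker: Loose glass beaker, 66 mm diameter, 85 mm high, origin under its centre. Leave alone.
- slides: Loose banded stack of glass slides, 27 x 76 x 12 mm, origin under its centre. Leave alone.

How it is judged:
By the outcome, as a careful person would: the job done as asked, in the order asked, and still so for the second after the job is handed in, with the robot touching nothing.
It also fails if it takes over 45 s, if anything falls off the work surface, if the arm or the gripper's body presses on something with over 40 N, if the wrist force passes 120 N, or if a joint passes its speed limit or range.

ROBOT

A 6-joint arm with a two-finger parallel gripper is mounted at the origin on a cart in front of the work surface, level with it; the furniture and walls round the work are solid. World frame = base frame: x ahead of the robot, y to its left, z up, the work surface at z = 0. Lengths are in m, angles in rad, forces in N, time in s.
With the tool pointing down it reaches from about 0.375 to 0.9 m from the base axis. Payload 3.1 kg.
Tool frame: the origin (TCP) lies at the very end of the fingers, on their centre line; the grasp point (between the pads) lies 19 mm behind it; x points along the fingers, y is the direction in which the jaws open and shut, and the axes are right-handed (so a half turn about x gives the same grasp; the last joint's range is limited). The gripper opens to 85 mm and grips with 20 to 120 N. Pads are 22 mm wide; open, the fingers measure 114 mm over their backs; the gripper's body (76 mm by 85 mm) begins 54 mm behind the grasp point. The pads swing forward as they close: fully open they stand 13 mm farther back than shut.
Start: joints at [-1.516, 0.527, 1.433, -0, 1.181, -0.178], TCP at [0.145, -0.608, 0.197] pointing down, gripper open.
Joint ranges: [-3.08, 3.08], [-0.75, 2.2], [0.22, 2.44], [-1.43, 4.57], [0, 2.65], [-2.85, 2.85]. Speed limits (rad/s): [2.79, 2.79, 3.14, 3.14, 3.14, 3.14].

INTERFACE

Orientations are given as a unit quaternion [x, y, z, w].
In Python, from station import sense, snapshot, camera_model, sign_off gives the robot as it stands.
- The arm moves only by the tool step_arm, never from a script. Its argument "increments" is one flat list of numbers, 5 for each row, row after row: the shift along the tool's x, y, z in units of 60 mm (1.0 is 60 mm), then the turn about the tool's x in units of 5 degrees (1.0 is 5 degrees), then the closure, from 0 (fully open) to 1 (shut). A call has exactly 5 rows; each row is the pose to reach, as a shift and turn from the pose measured when the call began, along the tool's axes at that moment; what a row does not reach only later rows make up. A row lasts 1/8 s, in which the tool goes at most 62.5 mm and 10.7 degrees, less where a joint would pass 70% of its speed; a pose out of reach is approached as far as the arm can. A call with a gripper value outside its range is refused whole. The fingers move at their own pace and stop on an object; "grip_force" is the grip in N (left out, the last holds). Time passes only in rows, so rows that repeat a pose let the fingers close, or fill a call up. It gives the time, the measured TCP pose, the force and the opening at its end, in the units of the state.
- sense(): the state, without advancing time (a new reading comes with each control period).
- snapshot(name): name is "scene" or "top" or "wrist"; returns the picture (384x512x3 uint8, blue, green, red); there is no depth.
- camera_model(name): a dict with "vertical_fov" (degrees; the focal length in pixels is half the picture's height over the tangent of half this angle, whatever the lens; pixels are square), "cx", "cy" (the principal point, pixels), "D" ([k1, k2, p1, p2, k3] as OpenCV has them; the pictures are not rectified), "R" (3x3) and "t" (3): a world point X has camera coordinates R X + t. Camera axes: x right, y down, z forward; pixel columns grow to the right and rows downward; lengths in m; the calibration is good to about 2 mm. A picture is of the moment at which its call begins: read the wrist's pose just before it. camera_model takes no time and is no camera call; for the wrist camera it gives the pose at the moment of the call.
- sign_off(): hands the job in, once; it reports no verdict.
The state is a dict: "t": time; "q": joint angles; "qd": joint speeds; "tau": joint torques, N m; "tcp_pos": TCP position; "tool_rot": TCP orientation; "force": force on the tool from outside, world axes, zero at the start; "ft_torque": the same for the moment, N m; "finger_gap": opening from 0.0 (shut) to 1.0 (fully open).
Only numpy, scipy, OpenCV 4.12 (cv2) and the standard library are available. Lean on these libraries where they do the work, as an engineer would, in place of code of your own. Each camera call takes 0.05 s, during which the arm holds its last target. There are 200 camera calls.

## Working session

There is one attempt and no reset: what is moved stays moved. The work goes in short steps, Python scripts to look and compute and a tool call to move; the robot and the scene stay as the last step left them, time stands still between calls to the robot, and variables do not carry over. Pictures are saved under pics/ and viewed, about 8 in all and at most 12, crops included, and the job is handed in when it is done.

Besides the shell and the picture viewer there is one more tool, called after "Emit:" by a JSON object that holds its "api" and its "payload", one argument or row to a line. step_arm: Moves the arm, as the interface text tells. Its arguments: {"type":"object","properties":{"increments":{"type":"array","items":{"type":"number"}},"grip_force":{"type":"number"}},"required":["increments"]}

```bash
mkdir -p pics; python3 - <<'E'
from station import *
import cv2,numpy as np
for n in("scene","top"):
    cv2.imwrite(f"pics/{n}0.png",snapshot(n)); m=camera_model(n); print(n,m)
a=cv2.imread("pics/scene0.png");b=cv2.imread("pics/top0.png")
print(sense())
E
```

```text
scene {'vertical_fov': 43.33096340679307, 'cx': 256.23055549634995, 'cy': 193.14572165132628, 'D': array([-0.16313867,  0.        ,  0.        ,  0.        ,  0.        ]), 'R': array([[-0.82879577, -0.55944556, -0.01087385],
       [-0.3632558 ,  0.55272678, -0.75002555],
       [ 0.42560873, -0.61766801, -0.66131946]]), 't': array([0.5828441 , 0.1569886 , 1.57855397])}
top {'vertical_fov': 47.30456285358373, 'cx': 247.8147792738537, 'cy': 191.3346342915899, 'D': array([0.02709314, 0.        , 0.        , 0.        , 0.        ]), 'R': array([[ 0.02020565, -0.99962227, -0.0186294 ],
       [-0.99070699, -0.01751174, -0.13488145],
       [ 0.13450427,  0.02118164, -0.9906866 ]]), 't': array([0.21569011, 0.56430365, 1.32187535])}
{'t': 0.1, 'q': array([-1.51550324e+00,  5.28382994e-01,  1.43375630e+00,  2.05507558e-05,
        1.18141815e+00, -1.78472045e-01]), 'qd': array([-0.00056532, -0.00302467, -0.00339414,  0.00196031,  0.0004968 ,
       -0.00104341]), 'tau': array([ 6.17882361e-04, -4.43302488e+01, -1.78587413e+01, -1.15020789e-04,
        3.83701656e-03,  3.53879358e-06]), 'tcp_pos': array([ 0.14478852, -0.60727405,  0.19603122]), 'tool_rot': array([ 0.70233164,  0.08315054, -0.70223272,  0.08176469]), 'force': array([-0.13670137,  0.1005481 , -0.16037547]), 'ft_torque': array([0.0068164 , 0.02592056, 0.01538044]), 'finger_gap': 1.003698537427149}
```

View pics/scene0.png

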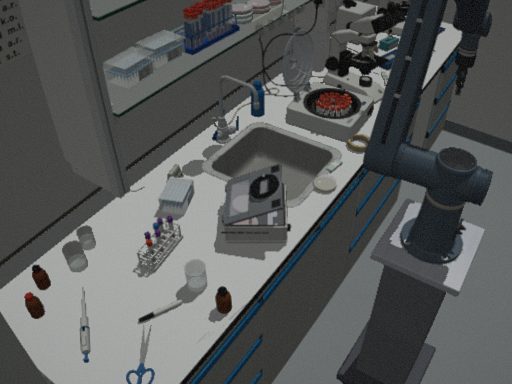

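View pics/top0.png

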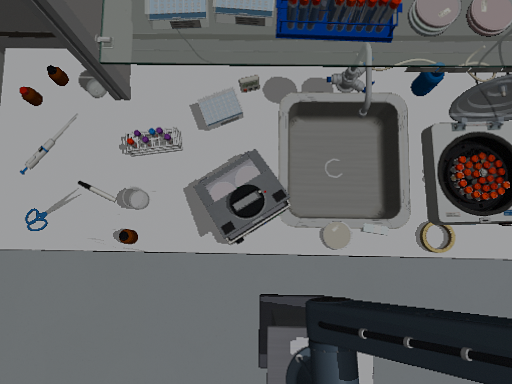

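The top view shows the incubator at about (243,195), yawed, with the dial at (247,202). The culture dish is at (337,235), the slides at about (375,228), the bottle at (128,237) and the beaker at (133,198). I'll zoom in.

```bash
python3 - <<'E'
import cv2,numpy as np
b=cv2.imread("pics/top0.png")[140:250,180:300]; a=cv2.imread("pics/scene0.png")[155:255,205:305]
f=lambda i:cv2.resize(cv2.convertScaleAbs(i,alpha=1.3,beta=25),(400,400*i.shape[0]//i.shape[1]),interpolation=cv2.INTER_CUBIC)
b=f(b);a=f(a);h=max(a.shape[0],b.shape[0])
p=lambda i:cv2.copyMakeBorder(i,0,h-i.shape[0],0,0,0)
cv2.imwrite("pics/z0.png",np.hstack([p(b),p(a)]))
E
```

```text
(no output)
```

View pics/z0.png

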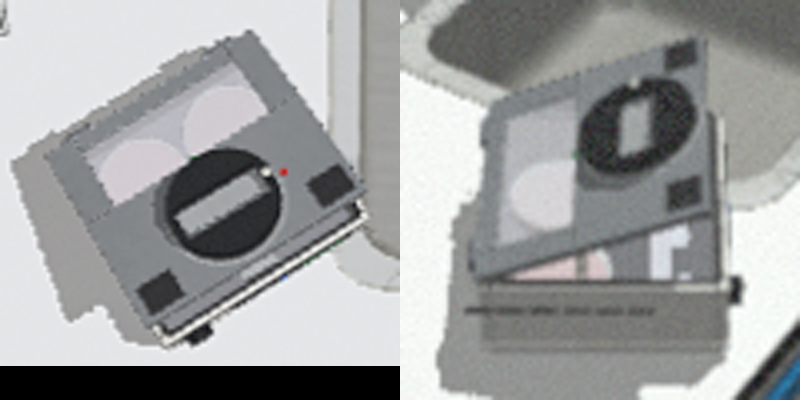

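```bash
cat > h.py <<'E'
import cv2,numpy as np
from station import *
def ray(n,px,m=None):
    m=m or camera_model(n); f=192/np.tan(np.radians(m['vertical_fov']/2))
    K=np.array([[f,0,m['cx']],[0,f,m['cy']],[0,0,1]])
    u=cv2.undistortPoints(np.array([[px]],float),K,m['D'])[0,0]
    return -m['R'].T@m['t'], m['R'].T@np.array([u[0],u[1],1])
def tri(p1,p2,n1="top",n2="scene"):
    c1,d1=ray(n1,p1);c2,d2=ray(n2,p2)
    s=np.linalg.lstsq(np.c_[d1,-d2],c2-c1,rcond=None)[0]
    a=c1+s[0]*d1;b=c2+s[1]*d2
    return (a+b)/2,np.linalg.norm(a-b)
def onz(n,px,z,m=None):
    c,d=ray(n,px,m); return c+d*(z-c[2])/d[2]
def blob(img,px,r,thr,dark=True):
    x,y=map(round,px); g=cv2.cvtColor(img,6)[y-r:y+r+1,x-r:x+r+1].astype(np.uint8)
    m=((g<thr) if dark else (g>thr)).astype(np.uint8)
    n,l,s,c=cv2.connectedComponentsWithStats(m)
    i=1+np.argmax(s[1:,4]); return c[i]+[x-r,y-r],s[i,4]
E
python3 - <<'E'
from h import *
T=cv2.imread("pics/top0.png");S=cv2.imread("pics/scene0.png")
P={}
for k,pt,ps,r,thr in [("L",(228,227.6),(276,203.2),8,62),("R",(279.3,195.8),(275.5,168.3),8,62)]:
    a,na=blob(T,pt,r,thr);b,nb=blob(S,ps,r,thr);P[k],e=tri(a,b);print(k,a,na,b,nb,P[k].round(4),e)
for k,pt,ps in [("dot",(259.8,191.6),(263.75,175.5)),("dial",(246.3,201.2),(264.5,186.3))]:
    P[k],e=tri(pt,ps);print(k,P[k].round(4),e)
d=P["R"]-P["L"];print(np.linalg.norm(d))
y=-d[:2]/np.linalg.norm(d[:2]);yaw=np.arctan2(-y[0],y[1]);x=np.array([y[1],-y[0]])
z=(P["L"][2]+P["R"][2])/2
from scipy.optimize import brentq
th=brentq(lambda t:.081+.18*np.sin(t)+.01*np.cos(t)-z,-.2,1)
mid=((P["L"]+P["R"])/2)[:2]
# pad x from hinge = -(180cos - 10 sin)
hinge=mid+x*(.18*np.cos(th)-.01*np.sin(th)); c=hinge-.1*x
print("yaw",np.degrees(yaw),"lid",th,"centre",c)
print("dial shut",hinge-.145*x,"range",np.linalg.norm(hinge-.145*x))
print("pads shut",[hinge-.18*x+s*.085*y for s in(1,-1)])
v=P["dot"]-P["dial"];v=v[:2];print("dot in inc. frame",v@x,v@y)
for n,p,zz in (("dish",(337,235),.017),("slides",(375,228),.012)):print(n,onz("top",p,zz).round(3))
# check case's bottom front corners from pixel
E
```

```text
L [227.6779661  227.56779661] 118 [275.6969697  203.04545455] 66 [0.4407 0.2782 0.1602] 0.0005344791271197711
R [278.85344828 195.40517241] 116 [273.61643836 170.30136986] 73 [0.5365 0.1364 0.1519] 0.0037489609450083073
dot [0.5432 0.1899 0.1633] 5.9819087762118507e-05
dial [0.5159 0.2275 0.1565] 0.0004921364436227995
0.1714296094257379
yaw 34.0435934435956 lid 0.3740353456431192 centre [0.54153461 0.24307202]
dial shut [0.50424707 0.21787997] range 0.5493057330690825
pads shut [array([0.42766066, 0.26871815]), array([0.52283065, 0.12785413])]
dot in inc. frame 0.00162773576984605 -0.04648087675892061
dish [ 0.431 -0.053  0.017]
slides [ 0.456 -0.171  0.012]
```

```bash
python3 - <<'E'
from h import *
L,_=tri((227.68,227.57),(275.7,203.05));R,e=tri((278.85,195.4),(275.5,168.3));print(L,R,e,np.linalg.norm(L-R))
d=L-R;y=d[:2]/np.linalg.norm(d[:2]);x=np.array([y[1],-y[0]]);print("yaw",np.degrees(np.arctan2(x[1],x[0])))
A=onz("top",(289.5,203),.081)[:2];B=onz("top",(228.9,242.5),.081)[:2];d=B-A
y2=d/np.linalg.norm(d);x2=np.array([y2[1],-y2[0]]);print("corners",A,B,np.linalg.norm(d),"yaw",np.degrees(np.arctan2(x2[1],x2[0])),"centre",(A+B)/2+.1*x2)
z=(L[2]+R[2])/2
for th in (.3,.35,.4,.45): print(th,.081+.18*np.sin(th)+.01*np.cos(th),z)
th=np.arcsin((z-.0905)/.18);m=(L+R)[:2]/2+x*(.18*np.cos(th)-.01*np.sin(th));print(th,"centre",m-.1*x,"dial",m-.145*x)
E
```

```text
[0.44065037 0.27823404 0.1602154 ] [0.53282496 0.13564219 0.1620796 ] 0.0016393141771636256 0.1698000830945988
yaw 32.879539679307726
corners [0.52152252 0.09985251] [0.40039509 0.27850387] 0.2158429038066144 yaw 34.137668060009126 centre [0.54372796 0.24529652]
0.3 0.14374700209029717 0.1611475025976682
0.35 0.15211533247045503 0.1611475025976682
0.4 0.16030591155558593 0.1611475025976682
0.45 0.1682982671635482 0.1611475025976682
0.40333306047825956 centre [0.5384967  0.24039633] dial [0.50070508 0.21596697]
```

```bash
cat >> h.py <<'E'
from scipy.spatial.transform import Rotation as Ro
def plan(*tg,jaw=None):
    s=sense();R=Ro.from_quat(s['tool_rot']).as_matrix()
    ang=np.degrees(np.arctan2(R[1,1],R[0,1]))
    print("t",s['t'],"tcp",s['tcp_pos'].round(4),"toolx",R[:,0].round(3),"jaw",ang.round(1),"q1,q6",s['q'][[0,5]].round(3),"F",s['force'].round(1),"gap",round(s['finger_gap'],3))
    for p in tg: print(np.round(p,3),"shift",(R.T@(np.array(p)-s['tcp_pos'])/.06).round(3))
    if jaw is not None: 
        d=(ang-jaw+90)%180-90; print("turn (cw+) units",d/5)
E
python3 - <<'E'
from h import *
import numpy as np
x=np.array([np.cos(np.radians(33.5)),np.sin(np.radians(33.5))]);y=np.array([-x[1],x[0]])
c=np.array([.541,.2425]);h=c+.1*x
print("right push",h-.172*x-.085*y,"left",h-.172*x+.085*y,"dial",h-.145*x)
plan([.3,-.45,.28],[.38,-.25,.28],[.45,0,.28],[*(h-.172*x-.085*y),.22],jaw=33.5+90)
E
```

```text
right push [0.52787486 0.13188024] left [0.43404558 0.27364083] dial [0.50347514 0.21766284]
t 0.1 tcp [ 0.1448 -0.6073  0.196 ] toolx [-0.     0.002 -1.   ] jaw -76.6 q1,q6 [-1.516 -0.178] F [-0.1  0.1 -0.2] gap 1.004
[ 0.3  -0.45  0.28] shift [-1.395 -1.953 -3.124]
[ 0.38 -0.25  0.28] shift [-1.388 -4.887 -5.193]
[0.45 0.   0.28] shift [-1.38  -8.67  -7.293]
[0.528 0.132 0.22 ] shift [ -0.376 -10.506  -9.065]
turn (cw+) units -4.021334425635894
```

Emit:
{"api": "step_arm", "payload": {
  "increments": [-0.5,-0.5,-0.8,-2,1,-0.9,-1.1,-1.6,-4,1,-1.4,-1.7,-2.4,-6,1,-1.4,-2.4,-3.1,-8,1,-1.4,-3.2,-3.7,-10,1]
}}

```text
t: 0.72
tcp_pos: [0.3168, -0.3695, 0.2808]
tool_rot: [0.601, 0.373, -0.6, 0.373]
force: [0.9, 0.0, -0.5]
finger_gap: 0.003
```

```bash
python3 - <<'E'
from h import *
plan([.38,-.25,.28],[.45,0,.28],[.528,.132,.22],jaw=33.5+90)
E
```

```text
t 0.725 tcp [ 0.3168 -0.3695  0.2808] toolx [ 0.001  0.001 -1.   ] jaw -26.3 q1,q6 [-1.093 -0.635] F [ 0.9  0.  -0.5] gap 0.003
[ 0.38 -0.25  0.28] shift [ 0.017  0.063 -2.252]
[0.45 0.   0.28] shift [ 0.022 -0.735 -6.505]
[0.528 0.132 0.22 ] shift [ 1.025 -0.544 -9.051]
turn (cw+) units 6.044638670743893
```

Emit:
{"api": "step_arm", "payload": {
  "increments": [0,0,-1,-2,1,0,0,-2,-4,1,0,-0.1,-3,-6,1,0,-0.25,-4,-8,1,0,-0.4,-5,-10,1]
}}

```text
t: 1.35
tcp_pos: [0.4282, -0.0879, 0.2811]
tool_rot: [0.385, 0.593, -0.384, 0.593]
force: [0.5, -0.8, -0.7]
finger_gap: 0.002
```

```bash
python3 - <<'E'
from h import *
plan([.45,0,.28],[.528,.132,.22],jaw=33.5+90)
E
```

```text
t 1.35 tcp [ 0.4282 -0.0879  0.2811] toolx [ 0.001  0.001 -1.   ] jaw 24.0 q1,q6 [-0.46 -0.88] F [ 0.5 -0.8 -0.7] gap 0.002
[0.45 0.   0.28] shift [ 0.02   0.928 -1.19 ]
[0.528 0.132 0.22 ] shift [ 1.023  3.01  -2.669]
turn (cw+) units 16.106388149291643
```

Emit:
{"api": "step_arm", "payload": {
  "increments": [0,0.7,-0.7,-2,1,0,1.4,-1.4,-4,1,0,2.1,-2.0,-6,1,0.3,2.6,-2.4,-8,1,0.8,3.0,-2.67,-10,1]
}}

```text
t: 1.98
tcp_pos: [0.5286, 0.1338, 0.2335]
tool_rot: [0.096, 0.699, -0.095, 0.702]
force: [0.4, -0.6, 0.7]
finger_gap: -0.002
```

```bash
python3 - <<'E'
from h import *
cv2.imwrite("pics/w1.png",cv2.resize(snapshot("wrist"),None,fx=1,fy=1))
plan([.528,.132,.18],[.528,.132,.17],jaw=33.5+90)
E
```

```text
t 2.025 tcp [0.5273 0.1358 0.2288] toolx [-0.003  0.003 -1.   ] jaw 74.7 q1,q6 [ 0.045 -1.261] F [ 0.4  0.8 -2.9] gap 0.003
[0.528 0.132 0.18 ] shift [ 0.813 -0.06   0.031]
[0.528 0.132 0.17 ] shift [ 0.979 -0.06   0.032]
turn (cw+) units -9.756209359899529
```

View pics/w1.png

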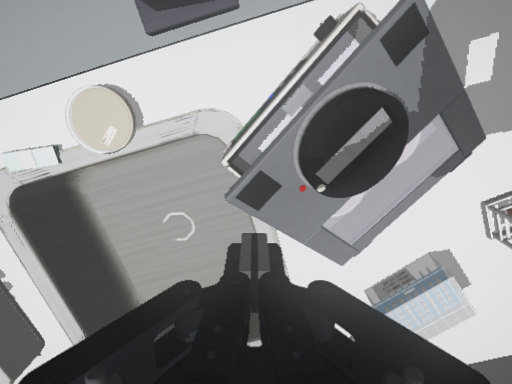

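The wrist view shows the right pad at (259,190), the left pad at (404,36), the dot at (321,187), the red mark at (303,187) and the fingertips at (253,240). I'll check the pads by ray casting.

```bash
python3 - <<'E'
from h import *
for p,z in (((259,190),.162),((404,36),.162),((303,187),.155)): print(onz("wrist",p,z))
E
```

```text
[0.53113466 0.14016839 0.162     ]
[0.44090343 0.2777129  0.162     ]
[0.54129246 0.1789251  0.155     ]
```

Emit:
{"api": "step_arm", "payload": {
  "increments": [0,-0.06,0.03,-2,1,0.2,-0.06,0.03,-4,1,0.5,-0.06,0.03,-6,1,0.7,-0.06,0.03,-8,1,0.8,-0.06,0.03,-9.7,1]
}}

```text
t: 2.65
tcp_pos: [0.5269, 0.1317, 0.1797]
tool_rot: [-0.202, 0.679, 0.205, 0.676]
force: [-0.2, -0.5, 0.7]
finger_gap: -0.002
```

```bash
python3 - <<'E'
from h import *
plan([.53,.132,.16],[.528,.132,.091],jaw=33.5+90)
E
```

```text
t 2.65 tcp [0.5269 0.1317 0.1797] toolx [-0.006  0.003 -1.   ] jaw 123.4 q1,q6 [ 0.037 -2.119] F [-0.2 -0.5  0.7] gap -0.002
[0.53  0.132 0.16 ] shift [ 0.328 -0.026  0.047]
[0.528 0.132 0.091] shift [ 1.478 -0.014  0.023]
turn (cw+) units -0.01196203177761106
```

Emit:
{"api": "step_arm", "payload": {
  "increments": [0.2,0,0.02,0,1,0.4,0,0.02,0,1,0.6,0,0.02,0,1,0.8,0,0.02,0,1,1.0,0,0.02,0,1]
}}

```text
t: 3.28
tcp_pos: [0.5276, 0.1324, 0.1191]
tool_rot: [-0.202, 0.679, 0.205, 0.676]
force: [-0.2, 0.0, 3.1]
finger_gap: -0.0
```

Emit:
{"api": "step_arm", "payload": {
  "increments": [0.1,0,0,0,1,0.2,0,0,0,1,0.3,0,0,0,1,0.4,0,0,0,1,0.45,0,0,0,1]
}}

```text
t: 3.9
tcp_pos: [0.5273, 0.1324, 0.0918]
tool_rot: [-0.202, 0.679, 0.205, 0.675]
force: [-0.9, -1.4, 2.4]
finger_gap: -0.002
```

```bash
python3 - <<'E'
from h import *
plan([.528,.132,.091],jaw=33.5+90)
cv2.imwrite("pics/s2.png",cv2.resize(snapshot("scene")[145:255,205:325],(600,550)))
E
```

```text
t 3.9 tcp [0.5273 0.1324 0.0918] toolx [-0.006  0.003 -1.   ] jaw 123.4 q1,q6 [ 0.039 -2.118] F [-0.9 -1.4  2.4] gap -0.002
[0.528 0.132 0.091] shift [ 0.013 -0.012  0.006]
turn (cw+) units -0.014535543057624523
```

Nearly at the shut height. I'll press on gently until the force shows the stop.

Emit:
{"api": "step_arm", "payload": {
  "increments": [0.02,0,0,0,1,0.04,0,0,0,1,0.06,0,0,0,1,0.06,0,0,0,1,0.06,0,0,0,1]
}}

```text
t: 4.58
tcp_pos: [0.5273, 0.1325, 0.0879]
tool_rot: [-0.202, 0.679, 0.205, 0.675]
force: [-0.5, 0.1, -0.2]
finger_gap: 0.001
```

Emit:
{"api": "step_arm", "payload": {
  "increments": [0.02,0,0,0,1,0.04,0,0,0,1,0.06,0,0,0,1,0.08,0,0,0,1,0.08,0,0,0,1]
}}

```text
t: 5.2
tcp_pos: [0.5274, 0.1326, 0.0829]
tool_rot: [-0.202, 0.679, 0.205, 0.676]
force: [-0.5, 0.5, 0.2]
finger_gap: 0.001
```

```bash
python3 - <<'E'
from h import *
plan([.528,.132,.091],[.528,.132,.2])
a=cv2.resize(snapshot("scene")[145:255,205:325],(400,367));b=cv2.resize(snapshot("top")[140:250,180:300],(400,367))
cv2.imwrite("pics/st2.png",cv2.convertScaleAbs(np.hstack([a,b]),alpha=1.3,beta=25))
E
```

```text
t 5.2 tcp [0.5274 0.1326 0.0829] toolx [-0.006  0.003 -1.   ] jaw 123.4 q1,q6 [ 0.039 -2.118] F [-0.5  0.5  0.2] gap 0.001
[0.528 0.132 0.091] shift [-0.135 -0.013  0.003]
[0.528 0.132 0.2  ] shift [-1.951 -0.003 -0.003]
```

View pics/st2.png

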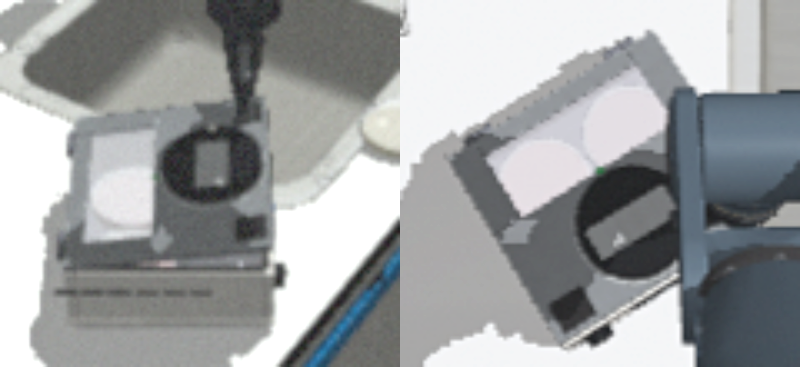

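The scene shows the lid nearly shut, with the tips at its right side. I'll measure the left pad's height: top (231.3,232.1), scene (279.7,213.4).

```bash
python3 - <<'E'
from h import *
S=snapshot("scene");T=snapshot("top")
a,n=blob(T,(231.3,232.1),8,62);b,m=blob(S,(279.7,213.4),8,62);print(a,n,b,m,tri(a,b),tri((231.3,232.1),(279.7,213.4)))
cv2.imwrite("pics/w3.png",snapshot("wrist"))
E
```

```text
[229.69021739 230.35326087] 184 [277.46153846 214.23776224] 143 (array([0.43511193, 0.27525888, 0.11294846]), np.float64(0.00047531629753976896)) (array([0.4300158 , 0.27029675, 0.11531281]), np.float64(0.00040142181846446504))
```

View pics/w3.png

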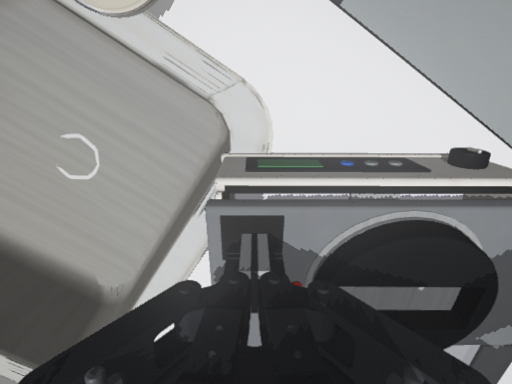

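```bash
python3 - <<'E'
from h import *
s=sense()
for n in("wrist","scene","top"):
    m=camera_model(n);f=192/np.tan(np.radians(m['vertical_fov']/2));K=np.array([[f,0,m['cx']],[0,f,m['cy']],[0,0,1]])
    pr=lambda p:cv2.projectPoints(np.array(p,float).reshape(-1,1,3),cv2.Rodrigues(m['R'])[0],m['t'],K,m['D'])[0][:,0].round(1)
    x=np.array([np.cos(np.radians(33.5)),np.sin(np.radians(33.5)),0]);y=np.array([-x[1],x[0],0]);h=np.array([.541,.2425,.081])+.1*x
    print(n,"cam",(-m['R'].T@m['t']).round(3),"tcp",pr(s['tcp_pos']))
    for th in(0,.06,.125):
        u=-x*np.cos(th)+np.array([0,0,np.sin(th)]);w=x*np.sin(th)+np.array([0,0,np.cos(th)])
        print(th,"padR,padL,cornR,cornL,dial",pr([h+.18*u+.01*w-.085*y,h+.18*u+.01*w+.085*y,h+.2*u+.01*w-.11*y,h+.2*u+.01*w+.11*y,h+.145*u+.028*w]).tolist())
    print("rim",pr([h-.2*x-.11*y,h-.2*x+.11*y]).tolist())
E
```

```text
wrist cam [0.459 0.086 0.261] tcp [[253.7 219. ]]
0 padR,padL,cornR,cornL,dial [[252.4, 212.8], [517.1, 211.5], [211.2, 182.7], [565.0, 181.8], [390.5, 276.1]]
0.06 padR,padL,cornR,cornL,dial [[252.4, 221.5], [531.5, 220.0], [208.6, 190.8], [584.7, 189.6], [396.5, 287.8]]
0.125 padR,padL,cornR,cornL,dial [[252.4, 233.2], [548.5, 231.3], [205.3, 202.2], [608.1, 200.5], [403.3, 302.3]]
rim [[213.3, 177.9], [549.9, 177.1]]
scene cam [-0.132  1.214  1.168] tcp [[276.7 186.3]]
0 padR,padL,cornR,cornL,dial [[279.1, 184.4], [280.5, 219.1], [284.6, 179.7], [287.1, 224.6], [269.2, 197.0]]
0.06 padR,padL,cornR,cornL,dial [[278.9, 182.0], [280.3, 216.6], [284.5, 177.1], [286.9, 221.9], [268.6, 195.0]]
0.125 padR,padL,cornR,cornL,dial [[278.4, 179.4], [279.8, 214.0], [284.0, 174.2], [286.4, 219.0], [267.8, 192.9]]
rim [[284.6, 181.9], [287.0, 226.9]]
top cam [0.377 0.197 1.39 ] tcp [[278.6 200.7]]
0 padR,padL,cornR,cornL,dial [[280.5, 202.6], [232.1, 233.3], [291.2, 203.7], [228.5, 243.6], [249.9, 207.4]]
0.06 padR,padL,cornR,cornL,dial [[280.5, 201.9], [231.7, 232.9], [291.3, 203.0], [228.1, 243.3], [249.5, 206.5]]
0.125 padR,padL,cornR,cornL,dial [[280.4, 201.0], [231.2, 232.2], [291.3, 202.0], [227.4, 242.7], [249.0, 205.4]]
rim [[290.9, 204.1], [228.7, 243.7]]
```

The lid is still about 0.12 rad open, and the visible fingertips end short of the projected TCP. I'll keep pushing, guided by force.

Emit:
{"api": "step_arm", "payload": {
  "increments": [0.05,0,0,0,1,0.1,0,0,0,1,0.15,0,0,0,1,0.2,0,0,0,1,0.2,0,0,0,1]
}}

```text
t: 6.08
tcp_pos: [0.5275, 0.1328, 0.0706]
tool_rot: [-0.201, 0.679, 0.205, 0.676]
force: [0.8, -0.2, 1.3]
finger_gap: 0.002
```

```bash
python3 - <<'E'
from h import *
plan([.528,.132,.091]);s=sense();print(s['tau'].round(1),s['ft_torque'])
w=snapshot("wrist");S=snapshot("scene")
cv2.imwrite("pics/w4.png",np.hstack([w[140:340,150:450],cv2.resize(S[145:255,205:325],(400,367))[60:260]]))
E
```

```text
t 6.075 tcp [0.5275 0.1328 0.0706] toolx [-0.006  0.003 -1.   ] jaw 123.4 q1,q6 [ 0.039 -2.119] F [ 0.8 -0.2  1.3] gap 0.002
[0.528 0.132 0.091] shift [-0.34  -0.013 -0.002]
[ -0.  -41.  -11.1  -0.    0.   -0. ] [ 0.0157591  -0.01616397  0.03118059]
```

View pics/w4.png

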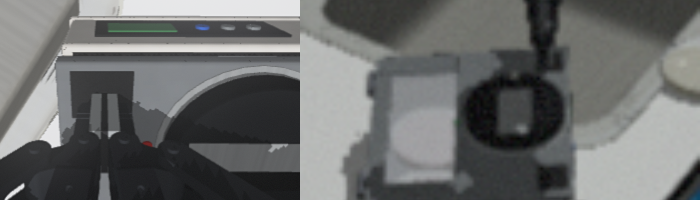

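The lid is moving down with the fingers and nearly shut. I'll continue in smaller steps.

Emit:
{"api": "step_arm", "payload": {
  "increments": [0.04,0,0,0,1,0.08,0,0,0,1,0.11,0,0,0,1,0.14,0,0,0,1,0.14,0,0,0,1]
}}

```text
t: 6.8
tcp_pos: [0.5278, 0.133, 0.0622]
tool_rot: [-0.201, 0.679, 0.205, 0.676]
force: [0.0, -0.2, -0.1]
finger_gap: -0.001
```

Emit:
{"api": "step_arm", "payload": {
  "increments": [0.02,0,0,0,1,0.04,0,0,0,1,0.06,0,0,0,1,0.08,0,0,0,1,0.1,0,0,0,1]
}}

```text
t: 7.42
tcp_pos: [0.5277, 0.133, 0.0566]
tool_rot: [-0.201, 0.679, 0.205, 0.676]
force: [-2.5, -3.5, 13.1]
finger_gap: -0.001
```

```bash
python3 - <<'E'
from h import *
plan([.528,.132,.2]);s=sense();print(s['tau'].round(1))
w=snapshot("wrist");S=snapshot("scene")
cv2.imwrite("pics/w5.png",np.hstack([w[140:340,150:450],cv2.resize(S[145:255,205:325],(400,367))[60:260]]))
g=cv2.cvtColor(w,6); print(g[165:225:2,215])
E
```

```text
t 7.425 tcp [0.5277 0.133  0.0566] toolx [-0.005  0.004 -1.   ] jaw 123.4 q1,q6 [ 0.039 -2.119] F [-2.5 -3.5 13.1] gap -0.001
[0.528 0.132 0.2  ] shift [-2.391e+00 -2.000e-03 -1.000e-02]
[  0.4 -35.1 -10.1   0.3  -0.9  -0. ]
[100 101 101 102 103 104 115 125 123 120 120 120 120 167 129  80  90 123
 132 136 136 135 133 134 134 134 134 135 136 135]
```

View pics/w5.png

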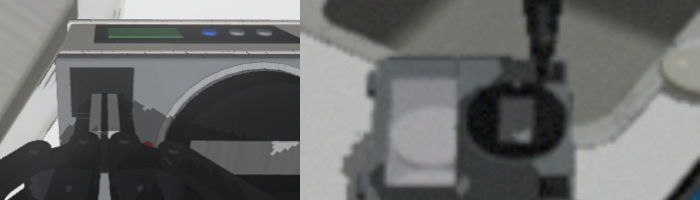

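13 N up, so the lid stop has been reached. I'll lift away, then measure the lid, dial and tips.

Emit:
{"api": "step_arm", "payload": {
  "increments": [-0.3,0,0,0,1,-1,0,0,0,1,-1.8,0.8,0,0,0.5,-2,1.6,-0.2,0,0.5,-2,1.6,-0.2,0,0.5]
}}

```text
t: 8.15
tcp_pos: [0.4633, 0.2084, 0.1785]
tool_rot: [-0.202, 0.678, 0.207, 0.676]
force: [0.3, -0.2, 0.1]
finger_gap: 0.501
```

```bash
python3 - <<'E'
from h import *
plan([.503,.217,.16],[.503,.217,.12],jaw=123.5)
s=sense();m=camera_model("wrist");f=192/np.tan(np.radians(m['vertical_fov']/2));K=np.array([[f,0,m['cx']],[0,f,m['cy']],[0,0,1]])
R=Ro.from_quat(s['tool_rot']).as_matrix()
P=[s['tcp_pos']-k*R[:,0] for k in(0,.01,.02,.03,.04)]
print(cv2.projectPoints(np.array(P).reshape(-1,1,3),cv2.Rodrigues(m['R'])[0],m['t'],K,m['D'])[0][:,0].round(1).tolist())
cv2.imwrite("pics/w6.png",snapshot("wrist"))
T=cv2.resize(snapshot("top")[140:250,180:300],(400,367));S=cv2.resize(snapshot("scene")[145:255,205:325],(400,367))
cv2.imwrite("pics/st6.png",cv2.convertScaleAbs(np.hstack([S,T]),alpha=1.3,beta=25))
E
```

```text
t 8.15 tcp [0.4633 0.2084 0.1785] toolx [-0.004  0.005 -1.   ] jaw 123.6 q1,q6 [ 0.199 -1.963] F [ 0.3 -0.2  0.1] gap 0.501
[0.503 0.217 0.16 ] shift [ 0.306 -0.25   0.631]
[0.503 0.217 0.12 ] shift [ 0.973 -0.254  0.631]
turn (cw+) units 0.02472378532605717
[[253.7, 219.0], [253.7, 225.8], [253.7, 233.2], [253.7, 241.6], [253.7, 250.9]]
```

View pics/w6.png

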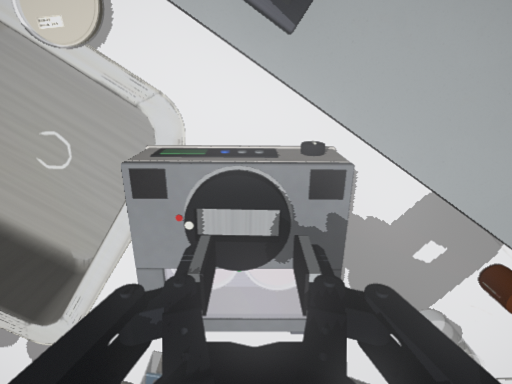

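Wrist view: the lid is shut with no gap. The dial is centred at (238,219), the slot spans (197..280, 222), the dot is at (189,225) and the pads are at (148,184) and (327,184). The fingertips end near rows 235–240, about 25 mm short of the nominal TCP.

```bash
python3 - <<'E'
from h import *
w=cv2.imread("pics/w6.png")
R,L=onz("wrist",(148.5,184),.091),onz("wrist",(326.5,184),.091);d=(L-R)[:2];y=d/np.linalg.norm(d);x=np.array([y[1],-y[0]])
print("pads",R,L,np.linalg.norm(d),"yaw",np.degrees(np.arctan2(x[1],x[0])),"dial from pads",(R+L)[:2]/2+.035*x)
print("dial",onz("wrist",(238,219),.109))
g=cv2.cvtColor(w,6);m=np.zeros_like(g);m[195:245,190:288]=(g[195:245,190:288]>75)
n,l,s,c=cv2.connectedComponentsWithStats(m);i=1+np.argmax(s[1:,4]);print(s[i],c[i])
r=cv2.minAreaRect(cv2.findContours((l==i).astype(np.uint8),0,2)[0][0]);print(r)
cen=onz("wrist",c[i],.095);print("slot",cen)
b=cv2.boxPoints(r);e=[(b[k]+b[(k+1)%4])/2 for k in range(4)];e=sorted(e,key=lambda p:p[0]);A,B=onz("wrist",e[0],.1),onz("wrist",e[3],.1)
print(A,B,np.linalg.norm(A-B),"slot dir",np.degrees(np.arctan2(*(B-A)[[1,0]])))
D=onz("wrist",(189,225.5),.109);q=D-onz("wrist",(238,219),.109);print("dot dir",np.degrees(np.arctan2(q[1],q[0]))%360-180,np.linalg.norm(q))
E
```

```text
pads [0.5237681  0.12519817 0.091     ] [0.4310493  0.26628309 0.091     ] 0.1688245475089552 yaw 33.312291287830554 dial from pads [0.50665784 0.2149627 ]
dial [0.50037459 0.21174904 0.109     ]
[ 197  208   83   37 2247] [236.29817534 222.58744993]
((238.0, 226.0), (36.0, 82.0), 90.0)
slot [0.51043268 0.21540196 0.095     ]
[0.5320647  0.18465722 0.1       ] [0.48876009 0.25065061 0.1       ] 0.07893299255825931 slot dir 123.2727305238575
dot dir 131.56926579096762 0.04603437203633308
```

Emit:
{"api": "step_arm", "payload": {
  "increments": [0,-0.15,0.3,0,0.6,0.2,-0.28,0.65,0,0.6,0.5,-0.28,0.65,0,0.6,0.8,-0.28,0.65,0,0.6,0.97,-0.28,0.65,0,0.6]
}}

```text
t: 8.93
tcp_pos: [0.5079, 0.2126, 0.1166]
tool_rot: [-0.201, 0.679, 0.204, 0.676]
force: [-0.1, 0.2, -0.4]
finger_gap: 0.4
```

```bash
python3 - <<'E'
from h import *
plan([.505,.216,.09],[.505,.216,.06],jaw=123.4)
w=snapshot("wrist");S=cv2.resize(snapshot("scene")[130:240,215:325],(400,400))
cv2.imwrite("pics/w7.png",np.hstack([cv2.convertScaleAbs(cv2.resize(w[130:330,130:330],(400,400)),alpha=1.5,beta=20),cv2.convertScaleAbs(S,alpha=1.3,beta=25)]))
E
```

```text
t 8.925 tcp [0.5079 0.2126 0.1166] toolx [-0.007  0.003 -1.   ] jaw 123.3 q1,q6 [ 0.191 -1.965] F [-0.1  0.2 -0.4] gap 0.4
[0.505 0.216 0.09 ] shift [ 0.444  0.071 -0.007]
[0.505 0.216 0.06 ] shift [ 0.944  0.068 -0.005]
turn (cw+) units -0.02033715755925698
```

View pics/w7.png

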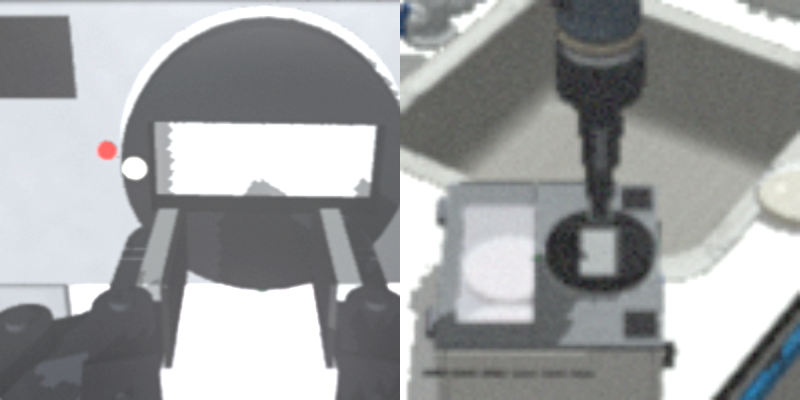

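Wrist crop: the slot spans crop (155..377, 123..195), about full-frame (263,209.5). The tips are above it and about 4 mm off along the slot.

```bash
python3 - <<'E'
from h import *
c=[130+266/2,130+123/2];d=[130+266/2,130+195/2]
a=onz("wrist",c,.109);b=onz("wrist",d,.109);b2=onz("wrist",d,.095);a2=onz("wrist",c,.095);print(a,b,a2,b2)
print(np.linalg.norm(a-b),np.linalg.norm(a2-b2))
t=(a+b)/2; plan([t[0],t[1],.06])
E
```

```text
[0.48983978 0.20893914 0.109     ] [0.51213938 0.22393187 0.109     ] [0.49369996 0.21214033 0.095     ] [0.51767787 0.22826144 0.095     ]
0.026871055946493957 0.028893430067275187
t 9.025 tcp [0.5072 0.2128 0.1169] toolx [-0.007  0.003 -1.   ] jaw 123.3 q1,q6 [ 0.191 -1.965] F [ 0.7 -0.2 -0.9] gap 0.401
[0.501 0.216 0.06 ] shift [ 0.949  0.101 -0.049]
```

Emit:
{"api": "step_arm", "payload": {
  "increments": [0,0.1,0,0,0.6,0.2,0.1,0,0,0.6,0.4,0.1,0,0,0.6,0.6,0.1,0,0,0.6,0.7,0.1,0,0,0.6]
}}

```text
t: 9.65
tcp_pos: [0.503, 0.2178, 0.0737]
tool_rot: [-0.201, 0.68, 0.205, 0.675]
force: [-0.5, 0.7, -1.0]
finger_gap: 0.405
```

Emit:
{"api": "step_arm", "payload": {
  "increments": [0.05,0,0,0,0.6,0.1,0,0,0,0.6,0.14,0,0,0,0.6,0.18,0,0,0,0.6,0.18,0,0,0,0.6]
}}

```text
t: 10.28
tcp_pos: [0.5029, 0.2179, 0.0629]
tool_rot: [-0.201, 0.68, 0.205, 0.675]
force: [-0.5, -0.1, -0.1]
finger_gap: 0.404
```

```bash
python3 - <<'E'
from h import *
plan([.504,.2177,.06],jaw=123.4)
E
```

```text
t 10.275 tcp [0.5029 0.2179 0.0629] toolx [-0.009  0.003 -1.   ] jaw 123.3 q1,q6 [ 0.202 -1.955] F [-0.5 -0.1 -0.1] gap 0.404
[0.504 0.218 0.06 ] shift [ 0.048 -0.013  0.015]
turn (cw+) units -0.014727893908172973
```

Emit:
{"api": "step_arm", "payload": {
  "increments": [0.03,0,0.01,0,0.6,0.06,0,0.01,0,0.6,0.08,0,0.01,0,0.6,0.1,0,0.01,0,0.6,0.1,0,0.01,0,0.6]
}}

```text
t: 10.9
tcp_pos: [0.5037, 0.2182, 0.0596]
tool_rot: [-0.201, 0.68, 0.205, 0.675]
force: [-3.7, -1.5, 17.9]
finger_gap: 0.401
```

Contact at TCP z of about 0.060, where the slot floor is expected (the dial top would be about 0.073). I'll back off 4 mm and turn clockwise.

Emit:
{"api": "step_arm", "payload": {
  "increments": [-0.08,0,0,0,0.6,-0.08,0,0,2,0.6,-0.08,0,0,4,0.6,-0.08,0,0,6,0.6,-0.08,0,0,8,0.6]
}}

```text
t: 11.52
tcp_pos: [0.5033, 0.2181, 0.0644]
tool_rot: [0.044, 0.709, -0.042, 0.703]
force: [-0.7, -0.3, 1.9]
finger_gap: 0.4
```

```bash
python3 - <<'E'
from h import *
plan([.504,.218,.064],jaw=33.4);print(sense()['ft_torque'])
E
```

```text
t 11.525 tcp [0.5033 0.2181 0.0644] toolx [-0.008  0.002 -1.   ] jaw 83.1 q1,q6 [ 0.203 -1.251] F [-0.7 -0.3  1.9] gap 0.4
[0.504 0.218 0.064] shift [ 0.007 -0.001  0.012]
turn (cw+) units 9.930921143216164
[-0.00971157  0.11671866  0.08308316]
```

Emit:
{"api": "step_arm", "payload": {
  "increments": [0,0,0.01,2,0.6,0,0,0.01,4,0.6,0,0,0.01,6,0.6,0,0,0.01,8,0.6,0,0,0.01,9.5,0.6]
}}

```text
t: 12.15
tcp_pos: [0.5041, 0.2179, 0.0644]
tool_rot: [0.324, 0.631, -0.325, 0.625]
force: [-0.1, 0.0, 1.1]
finger_gap: 0.401
```

Emit:
{"api": "step_arm", "payload": {
  "increments": [0,0,0,0.6,0.6,0,0,0,1.2,0.6,0,0,0,1.8,0.6,0,0,0,2.2,0.6,0,0,0,2.2,0.6]
}}

```text
t: 12.78
tcp_pos: [0.5043, 0.2178, 0.0643]
tool_rot: [0.382, 0.597, -0.384, 0.592]
force: [0.2, -0.3, 0.0]
finger_gap: 0.394
```

```bash
python3 - <<'E'
from h import *
plan([.504,.218,.064],jaw=33.4);print(sense()['ft_torque'])
E
```

```text
t 12.775 tcp [0.5043 0.2178 0.0643] toolx [-0.008  0.002 -1.   ] jaw 24.4 q1,q6 [ 0.202 -0.226] F [ 0.2 -0.3  0. ] gap 0.394
[0.504 0.218 0.064] shift [ 0.005 -0.003 -0.005]
turn (cw+) units -1.8069822267312474
[-0.13687858 -0.03211977  0.08522759]
```

Emit:
{"api": "step_arm", "payload": {
  "increments": [0,0,0,0.4,0.6,0,0,0,0.8,0.6,0,0,0,1.2,0.6,0,0,0,1.6,0.6,0,0,0,1.6,0.6]
}}

```text
t: 13.4
tcp_pos: [0.5044, 0.2177, 0.0643]
tool_rot: [0.422, 0.569, -0.425, 0.564]
force: [0.3, -1.3, 0.0]
finger_gap: 0.4
```

```bash
python3 - <<'E'
from h import *
plan([.504,.218,.064],jaw=33.4);print(sense()['ft_torque'])
E
```

```text
t 13.4 tcp [0.5044 0.2177 0.0643] toolx [-0.007  0.001 -1.   ] jaw 16.4 q1,q6 [ 0.202 -0.087] F [ 0.3 -1.3  0. ] gap 0.4
[0.504 0.218 0.064] shift [ 0.005 -0.004 -0.007]
turn (cw+) units -3.4027907405888014
[-0.26020688 -0.19596007  0.28239557]
```

Emit:
{"api": "step_arm", "payload": {
  "increments": [0,0,0,0.3,0.6,0,0,0,0.6,0.6,0,0,0,0.9,0.6,0,0,0,1.0,0.6,0,0,0,1.0,0.6]
}}

```text
t: 14.02
tcp_pos: [0.5042, 0.2175, 0.0644]
tool_rot: [0.445, 0.55, -0.449, 0.546]
force: [-0.7, -2.0, 2.4]
finger_gap: 0.397
```

```bash
python3 - <<'E'
from h import *
plan([.504,.218,.064],jaw=33.4);print(sense()['ft_torque'])
E
```

```text
t 14.025 tcp [0.5042 0.2175 0.0644] toolx [-0.007  0.    -1.   ] jaw 11.6 q1,q6 [ 0.203 -0.001] F [-0.7 -2.   2.4] gap 0.397
[0.504 0.218 0.064] shift [ 0.007 -0.002 -0.009]
turn (cw+) units -4.36267395990293
[-0.33632639  0.05237494  2.38443956]
```

Torque has risen to 2.4 N m, so the fastener is at its stop. I'll relax the turn within the slack, then lift out.

Emit:
{"api": "step_arm", "payload": {
  "increments": [0,0,0,-1.2,0.6,0,0,0,-2,0.6,-0.3,0,0,-2,0.6,-1,0,0,-2,0.6,-2,0,0,-2,0.6]
}}

```text
t: 14.65
tcp_pos: [0.5036, 0.2182, 0.1838]
tool_rot: [0.399, 0.587, -0.402, 0.578]
force: [1.7, -0.7, -0.5]
finger_gap: 0.397
```

Emit:
{"api": "step_arm", "payload": {
  "increments": [-1,0,-0.5,0,0.6,-1,0,-1.5,0,0.6,-1,0,-2,0,0.6,-1,0,-2,0,0.6,-1,0,-2,0,0.6]
}}

```text
t: 15.28
tcp_pos: [0.4612, 0.3298, 0.2443]
tool_rot: [0.4, 0.587, -0.403, 0.577]
force: [0.2, -0.0, -0.4]
finger_gap: 0.396
```

```bash
python3 - <<'E'
from h import *
plan([.504,.218,.3])
w=snapshot("wrist");S=cv2.resize(snapshot("scene")[145:255,205:325],(400,367))
cv2.imwrite("pics/w8.png",np.hstack([cv2.resize(w,(400,300)),cv2.convertScaleAbs(S,alpha=1.3,beta=25)[:300]]))
cv2.imwrite("pics/w8full.png",w);cv2.imwrite("pics/top8.png",snapshot("top"))
E
```

```text
t 15.275 tcp [0.4612 0.3298 0.2443] toolx [-0.014  0.005 -1.   ] jaw 20.8 q1,q6 [0.418 0.051] F [ 0.2 -0.  -0.4] gap 0.396
[0.504 0.218 0.3  ] shift [-0.947 -0.006  1.986]
```

View pics/w8.png

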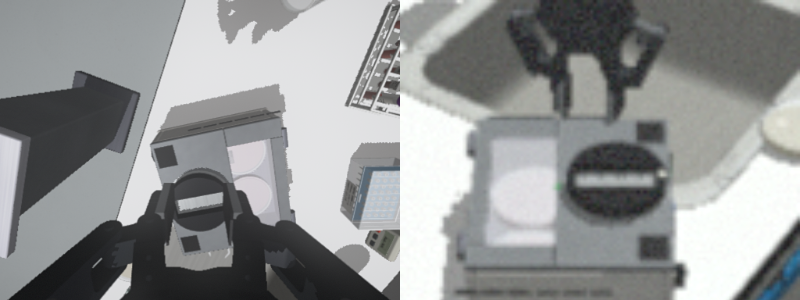

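The scene crop shows the lid shut, the white dot at crop (661,175) towards the front, and the green mark at (559,187) at the opposite end. Now a numeric check.

```bash
python3 - <<'E'
from h import *
D=onz("scene",(283.3,197.5),.109);G=onz("scene",(252.7,201.1),.091)
C=np.array([.504,.218]);a=lambda v:np.degrees(np.arctan2(v[1],v[0]))
print("dot dir",a(C-D[:2]),"green dir",a(G[:2]-C),"expected 33.4",np.linalg.norm(D[:2]-C))
w=cv2.imread("pics/w8full.png");g=cv2.cvtColor(w,6);m=np.zeros_like(g);m[235:290,220:300]=g[235:290,220:300]>110
n,l,s,c=cv2.connectedComponentsWithStats(m);i=1+np.argmax(s[1:,4]);print(s[i])
r=cv2.minAreaRect(cv2.findContours((l==i).astype(np.uint8),0,2)[0][0]);b=cv2.boxPoints(r)
k=[np.linalg.norm(b[j]-b[j-1]) for j in range(4)];j=int(np.argmax(k))
v=onz("wrist",b[j],.1)-onz("wrist",b[j-1],.1);print("slot dir",a(v)%180,np.linalg.norm(v))
for n,z in((("L",.091)),): print(tri((231.8,233),(280,219)))
T=cv2.imread("pics/top0.png");U=cv2.imread("pics/top8.png")
for n,(x,y) in dict(dish=(337,235),slides=(375,228),bottle=(128,237),beaker=(133,198)).items():
    print(n,cv2.absdiff(T,U)[y-14:y+14,x-18:x+18].mean())
E
```

```text
dot dir 30.306073130134102 green dir 33.58006342712082 expected 33.4 0.04686022001013317
[227 246  59  25 826]
slot dir 34.063059449500344 0.07614523623927362
(array([0.42839138, 0.27011693, 0.09138701]), np.float64(0.0004002654459168581))
dish 6.800595238095238
slides 6.561838624338624
bottle 35.125
beaker 14.637896825396826
```

Slot direction is 34.1° against 33.4° expected, so it's locked. The bottle patch differs, perhaps from the arm or its shadow, so I'll move away and recheck.

Emit:
{"api": "step_arm", "payload": {
  "increments": [-0.8,0,0,0,0.6,-1,0,1,0,0.6,-1,0,2,0,0.6,-1,0,3,0,0.6,-1,0,4,0,0.6]
}}

```text
t: 16.05
tcp_pos: [0.5485, 0.1019, 0.3024]
tool_rot: [0.401, 0.587, -0.403, 0.577]
force: [1.3, -0.1, 0.5]
finger_gap: 0.401
```

```bash
python3 - <<'E'
from h import *
plan([.504,.218,.3]);U=snapshot("top");S=snapshot("scene")
T=cv2.imread("pics/top0.png")
for n,(x,y) in dict(dish=(337,235),slides=(375,228),bottle=(128,237),beaker=(133,198)).items():
    print(n,cv2.absdiff(T,U)[y-14:y+14,x-18:x+18].mean())
S0=cv2.imread("pics/scene0.png")
for n,(x,y) in dict(dish=(325,184),bottle=(223,300),beaker=(195,275)).items(): print(n,cv2.absdiff(S0,S)[y-14:y+14,x-14:x+14].mean())
E
```

```text
t 16.05 tcp [0.5485 0.1019 0.3024] toolx [-0.014  0.005 -1.   ] jaw 20.7 q1,q6 [-0.019 -0.381] F [ 1.3 -0.1  0.5] gap 0.401
[0.504 0.218 0.3  ] shift [ 0.059 -0.011 -2.072]
dish 66.6193783068783
slides 9.549933862433862
bottle 9.839616402116402
beaker 9.741732804232804
dish 6.79889455782313
bottle 8.680272108843537
beaker 14.009353741496598
```

```bash
python3 -c "
from station import *
print(sign_off())"
```

```text
the job is handed in; nothing more can be done
None
```

The lid is shut and the fastener is turned clockwise to its locked stop. The hand was clear, about 0.2 m above the lid, when I handed the job in at about 16 s of the 45 s.

**Lid:** I pushed the right press pad down with closed fingertips until the force rose to 13 N at the stop. Afterwards the left pad measured z = 0.0914 m, against 0.091 m when shut, using pixel positions partly read by eye.

**Fastener:** I set both tips, part open, in the slot. They touched its floor at 18 N, and I backed off 4 mm before turning. The torque stayed near 0.1 N m on the way round, then climbed to 2.4 N m at the stop. The slot then pointed at 34.1°, against 33.4° expected. The white dot, a coarser reading, gave 30.3° and points to the front, opposite the green mark.

**Other things:** Each of the dish, slides, bottle and beaker has at least one view in which its image barely changed. In other views the dish and bottle patches changed a lot; I put that down to the arm or its shadow, because each came back clean in another view.

**Disagreement:** The fingertips made contact about 34 mm behind the reported TCP, so I stopped both pushes by force and pictures, not by the nominal height.

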